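Pack and clip down the sample carrier

ROBOT

A 7-joint arm with a two-finger parallel gripper is mounted at the origin on a cart in front of the work surface, level with it; the furniture and walls round the work are solid. World frame = base frame: x ahead of the robot, y to its left, z up, the work surface at z = 0. Lengths are in m, angles in rad, forces in N, time in s.
With the tool pointing down it reaches from about 0.425 to 0.925 m from the base axis. Payload 6.8 kg.
Tool frame: the origin (TCP) lies on the mounting face of the last link; the fingertips stand 173 mm ahead of it and the grasp point (between the pads) lies 155 mm ahead of it; z points along the fingers, y is the line along which they close (so a half turn about z gives the same grasp; the last joint's range is limited). The gripper opens to 85 mm and grips with 20 to 120 N. Pads are 22 mm wide; open, the fingers measure 114 mm over their backs; the gripper's body (76 mm by 85 mm) begins 54 mm behind the grasp point. The pads swing forward as they close: fully open they stand 13 mm farther back than shut.
Start: joints at [1.196, 0.477, 0.022, 1.555, -0.011, 1.109, -0.083], TCP at [0.178, -0.651, 0.405] pointing down, gripper open.
Joint ranges: [-2.96, 2.96], [-0.34, 2.1], [-1.41, 1.46], [0.24, 2.44], [-1.37, 4.51], [0.17, 1.92], [-2.96, 2.96]. Speed limits (rad/s): [2.39, 2.39, 3.14, 3.14, 3.14, 3.14, 3.14].

INTERFACE

Orientations are given as a unit quaternion [w, x, y, z].
In Python, from station import bot gives the robot as it stands. The module is installed in compiled form; this text tells all that it offers.
- The arm moves only by the shell command python3 -m pendant 'ROWS' [FORCE]. ROWS is JSON, a list of rows, each a list of 5 numbers: the finger opening in m, from 0 to 0.0854, then the shift along the tool's x, y, z in m, then the turn about the tool's z in degrees. In form: [[jaw, x, y, z, yaw], ...]. A call has 1 to 12 rows; each row shifts and turns the commanded pose from where the row before left it, along the tool's axes as they then stand; what a row does not reach is not made up. A row lasts 1/12 s, in which the tool goes at most 41.7 mm and 7.16 degrees, less where a joint would pass 70% of its speed; a pose out of reach is approached as far as the arm can. A call with a gripper value outside its range is refused whole. The fingers move at their own pace and stop on an object; FORCE is the grip in N (left out, the last holds). Time passes only in rows, so rows that do not move let the fingers close. It gives the time, the measured TCP pose, the force, the opening and the grip force at its end, in the units of the state.
- bot.get_obs(): the state, without advancing time (a new reading comes with each control period).
- bot.read_camera(name): name is "side" or "top" or "wrist"; returns (picture, depth): 420x560x3 uint8, blue, green, red; 420x560 float32, m along the optical axis (not along the pixel's ray), 0 where there is no reading.
- bot.camera_model(name): a dict with "intrinsics" (3x3 intrinsics, pixels), "dist_coeffs" ([k1, k2, p1, p2, k3] as OpenCV has them; the pictures are not rectified), "R" (3x3) and "t" (3): a world point X has camera coordinates R X + t. Camera axes: x right, y down, z forward; pixel columns grow to the right and rows downward; lengths in m; the calibration is good to about 2 mm. A picture is of the moment at which its call begins: read the wrist's pose just before it. camera_model takes no time and is no camera call; for the wrist camera it gives the pose at the moment of the call.
- bot.hand_in(): hands the job in; it is judged then, once.
Trained networks look in the newest picture that a camera, given by its name, has taken for a name from the list of things; names that differ only in an ending like _2 or _b are one class to them, and where a whole thing is asked for, a point or a joint stands for the part that bears it (a point fixed in the world has none). Each returns a list of dicts, best first, with "score" (0 to 1); they miss things now and then, are a little off and sometimes report something else, mostly with a low value. They report only what shows in the picture. A call takes as long as a camera call. They do not tell look-alikes from the thing itself.
- bot.boxes_of(name, camera): "at" ([column, row] in pixels, amid what is visible of it).
- bot.trace(name, camera): "mask" (420x560 bool, what is visible of it) and "at" ([column, row] in pixels, amid what is visible of it).
- bot.pinpoint(name, camera): "at" ([column, row] in pixels: a listed point, or the origin of a listed thing).
The state is a dict: "t": time; "q": joint angles; "joint_vel": joint speeds; "joint_torque": joint torques, N m; "eef_pos": TCP position; "tool_rot": TCP orientation; "contact_force": force on the tool from outside, world axes, zero at the start; "torque": the same for the moment, N m; "gripper_width": opening from 0.0 (shut) to 1.0 (fully open); "grasp_force": force on a finger pad.
Only numpy, scipy, OpenCV 4.12 (cv2) and the standard library are available. Lean on these libraries where they do the work, as an engineer would, in place of code of your own. Each camera call takes 0.05 s, during which the arm holds its last target. There are 200 camera calls.

TASK

Get the sample carrier ready for the courier: lay every loose sample tube flat in the lower tray, then stack the upper tray on it so that its corner pins drop fully into the sockets. With the upper tray seated, snap the four clips fully down over its rim in opposite-corner order (any clip first, then the one diagonal to it, then the other two), and leave the other things on the trolley undisturbed.

Things in the scene. Friction and masses are not known exactly. Their poses are not given: they have to be found in the camera images.
- base: lower tray of a sample carrier, grey, fixed: 138 (x) x 194 (y) x 36 mm high, open on top, origin at the centre of its underside, x about to the left, y about toward the robot, z up. Walls 5 mm, floor at z = 6 mm, clear floor 128 (x) x 144 (y) mm; in each corner a square socket 12 x 12 mm, 30 mm deep from the top, centred at (+-55, +-83) mm. Two clip brackets outside each long side, to x = +-91, z = 65 mm
- cover: upper tray (the lid), white, loose, 0.3 kg: plate 138 (x) x 194 (y) x 5 mm, origin at the centre of the plate's underside, z up, same either way round. Below, at (+-55, +-83) mm, four pins 9 mm thick, 14 mm long, round-ended; seated, the plate lies on the base's walls, origin 36 mm over the base's. Upright rim to z = 21 mm, bead inside. Steel bow handle: bar 10 (x) x 90 (y) x 12 mm, middle at (0, 0, 47) mm
- clip_nl (a joint): hinge angle of the near left clip (near, far, left, right as the robot sees them), rad: 0 = fully down over the rim (closed), grows as it is lifted; about 2 = standing up, leaning outward (open, as at the start), stop at 2.25. It stays at any angle where it is left (hinge friction under 1 N at its end). Diagonal to far right
- clip_nl_end (a point): top face of the near left clip's free end, mid-width, 38 mm from the hinge line: press here. Each clip is a steel flap 26 mm wide, 42 mm long, 4 mm thick; open, its top stands about 103 mm above the worktop, outside the upper tray. Closed, its top face is 64 mm above the worktop
- clip_nl_hinge (a point): middle of the near left clip's hinge line, which is parallel to the base's y axis; at (86, 60, 62) mm in the base frame. Pushed inward from outside, a clip folds over the rim of the seated upper tray; pressed down at its end with some 4 to 8 N its sprung lip snaps past the bead inside the rim. Not snapped, it rests at about 0.3 rad
- clip_nr (a joint): hinge angle of the near right clip, rad, like clip_nl: 0 = closed, about 2 = open. Diagonal to far left
- clip_nr_end (a point): top face of the near right clip's free end, mid-width, 38 mm from its hinge line
- clip_nr_hinge (a point): middle of the near right clip's hinge line, at (-86, 60, 62) mm in the base frame
- clip_fl (a joint): hinge angle of the far left clip, rad, like clip_nl: 0 = closed, about 2 = open. Diagonal to near right
- clip_fl_end (a point): top face of the far left clip's free end, mid-width, 38 mm from its hinge line
- clip_fl_hinge (a point): middle of the far left clip's hinge line, at (86, -60, 62) mm in the base frame
- clip_fr (a joint): hinge angle of the far right clip, rad, like clip_nl: 0 = closed, about 2 = open. Diagonal to near left
- clip_fr_end (a point): top face of the far right clip's free end, mid-width, 38 mm from its hinge line
- clip_fr_hinge (a point): middle of the far right clip's hinge line, at (-86, -60, 62) mm in the base frame
- tube1: sample tube with cap, 92 mm long, lying; round body 12 mm thick, cap 16 mm square over the last 18 mm. Origin on the axis at the bottom end, z along the axis to the cap (its middle 46 mm from the origin). Two to four of tube1 to tube4 are there; an absent one reads None throughout
- tube2: sample tube like tube1, perhaps absent
- tube3: sample tube like tube1, perhaps absent
- tube4: sample tube like tube1, perhaps absent
- saline: small reagent bottle, 45 x 80 mm, bystander at the back; origin under its centre
- gallipot_1: empty steel bowl, 98 x 36 mm, bystander at the back; origin under its centre
- labels: roll of labels, 64 x 32 mm, bystander at the back; origin under its centre
There are look-alikes about, which are no part of the job. What is shaped like the tube4 but black is not meant.

How it is judged:
By the outcome, as a careful person would: the job done as asked, in the order asked, and still so for the second after the job is handed in, with the robot touching nothing.
Of tube1, tube2, tube3, tube4 only 2 to 4 are there at a start; the rules pass over those that are not, and their reading is None.
At some moment in a run one of cover, tube1, tube2, tube3, tube4 may be knocked a few centimetres aside while the robot is not near it.
Once in a run the grip may slacken for a moment while it holds something.
It also fails if it takes over 208 s, if anything falls off the work surface, if the arm or the gripper's body presses on something with over 40 N, if the wrist force passes 120 N, or if a joint passes its speed limit or range.

## Working session

There is one attempt and no reset: what is moved stays moved. The work goes in short steps, Python scripts to look and compute and a shell command to move; the robot and the scene stay as the last step left them, time stands still between calls to the robot, and variables do not carry over. Pictures are saved under pics/ and viewed, at most 14 in all, crops included, and the job is handed in when it is done.

```bash
mkdir -p pics
python3 - <<'E'
from station import bot
import cv2,numpy as np
o=bot.get_obs();print({k:np.round(v,3) for k,v in o.items()})
for c in("top","side"):
    p,d=bot.read_camera(c);cv2.imwrite(f"pics/{c}0.png",p);np.save(f"{c}_d.npy",d)
    m=bot.camera_model(c);print(c,{k:np.round(v,3).tolist() for k,v in m.items()})
    for n in("base","cover","tube1","saline","gallipot_1","labels","clip_nl","clip_nl_end"):
        f=bot.boxes_of if n!="clip_nl_end" else bot.pinpoint
        print(n,[(np.round(r["at"]).tolist(),round(r["score"],2)) for r in f(n,c)])
E
```

```text
{'t': np.float64(0.0), 'q': array([ 1.196,  0.478,  0.022,  1.556, -0.012,  1.109, -0.083]), 'joint_vel': array([-0.001,  0.002,  0.001,  0.   , -0.001, -0.002,  0.001]), 'joint_torque': array([-1.0000e-03, -5.9644e+01,  1.6080e+00, -2.8119e+01,  1.2000e-02,
        9.0000e-03, -0.0000e+00]), 'eef_pos': array([ 0.178, -0.651,  0.404]), 'tool_rot': array([-0.001,  0.991,  0.133, -0.   ]), 'contact_force': array([ 0.007,  0.154, -0.04 ]), 'torque': array([0.006, 0.004, 0.021]), 'grasp_force': np.float64(0.0), 'gripper_width': np.float64(1.0)}
top {'intrinsics': [[385.097, 0.0, 282.046], [0.0, 385.097, 209.505], [0.0, 0.0, 1.0]], 'dist_coeffs': [0.029, 0.0, 0.0, 0.0, 0.0], 'R': [[0.01, -1.0, -0.009], [-0.982, -0.009, -0.187], [0.187, 0.011, -0.982]], 't': [-0.05, 0.579, 0.912]}
base [([287.0, 225.0], 0.68), ([163.0, 249.0], 0.58)]
cover [([164.0, 248.0], 0.83)]
tube1 [([398.0, 221.0], 0.55), ([367.0, 268.0], 0.47), ([422.0, 264.0], 0.46), ([354.0, 146.0], 0.21)]
saline [([229.0, 139.0], 0.89)]
gallipot_1 [([275.0, 132.0], 0.73)]
labels [([354.0, 146.0], 0.84)]
clip_nl [([286.0, 227.0], 0.2)]
clip_nl_end []
side {'intrinsics': [[540.382, 0.0, 286.281], [0.0, 540.382, 212.197], [0.0, 0.0, 1.0]], 'dist_coeffs': [-0.117, 0.0, 0.0, 0.0, 0.0], 'R': [[-0.935, -0.356, 0.006], [-0.141, 0.357, -0.923], [0.326, -0.864, -0.384]], 't': [0.531, 0.166, 1.344]}
base [([301.0, 229.0], 0.77)]
cover [([281.0, 282.0], 0.57), ([323.0, 201.0], 0.51)]
tube1 [([354.0, 216.0], 0.52), ([320.0, 200.0], 0.47), ([363.0, 200.0], 0.42)]
saline [([200.0, 237.0], 0.91)]
gallipot_1 [([219.0, 221.0], 0.8)]
labels [([299.0, 227.0], 0.68), ([256.0, 199.0], 0.67), ([311.0, 223.0], 0.27)]
clip_nl []
clip_nl_end [([313.0, 221.0], 0.72)]
```

Run:
```python
import cv2
p=cv2.imread("pics/top0.png");cv2.imwrite("pics/top0c.png",cv2.resize(p[110:320,100:480],None,fx=2.1,fy=2.1,interpolation=cv2.INTER_CUBIC))
```

```text
(no output)
```

View pics/top0c.png

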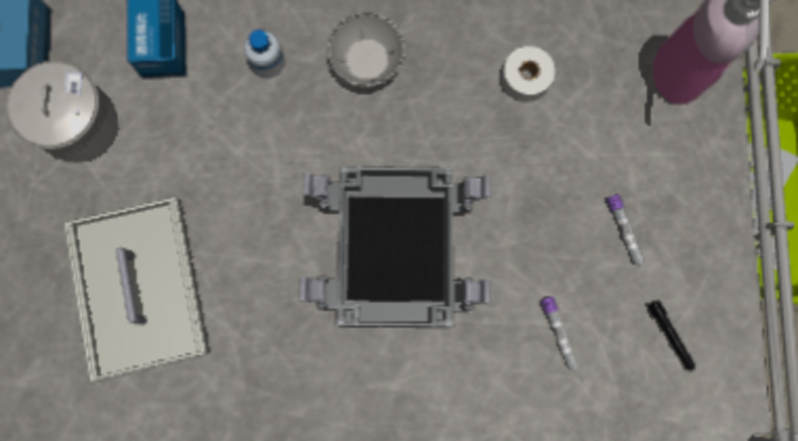

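Two purple-capped tubes are at about (397,219) and (367,268). The black pen-like look-alike at (419,270) isn't wanted, since the description excludes black. The lid is at (164,248) and the base at (287,225). Next I'll measure their positions.

```bash
cat > h.py <<'E'
from station import bot
import cv2,numpy as np
def pts(c,d,m,uv):
    "world points of pixels uv (N,2) from depth"
    uv=np.asarray(uv,float).reshape(-1,2)
    n=cv2.undistortPoints(uv.reshape(-1,1,2),m["intrinsics"],m["dist_coeffs"]).reshape(-1,2)
    z=d[uv[:,1].round().astype(int),uv[:,0].round().astype(int)]
    X=np.c_[n*z[:,None],z];k=z>0
    return ((X-m["t"])@m["R"])[k]
def plane(m,uv,h):
    uv=np.asarray(uv,float).reshape(-1,1,2)
    n=cv2.undistortPoints(uv,m["intrinsics"],m["dist_coeffs"]).reshape(-1,2)
    r=np.c_[n,np.ones(len(n))]@m["R"];c=-m["R"].T@m["t"]
    return c+r*((h-c[2])/r[:,2])[:,None]
def look(c,save=None):
    m={k:np.array(v,float) for k,v in bot.camera_model(c).items()}
    p,d=bot.read_camera(c)
    if save:cv2.imwrite(f"pics/{save}.png",p)
    return p,d,m
def cloud(d,m):
    v,u=np.nonzero(d>0);uv=np.c_[u,v];return uv,pts(None,d,m,uv)
def rect(P):
    (c,s,a)=cv2.minAreaRect((P[:,:2]*1000).astype(np.float32));return np.round(c,1),np.round(s,1),round(a,1)
def tool():
    o=bot.get_obs();w,x,y,z=o["tool_rot"]
    yaw=np.degrees(np.arctan2(2*(x*y+w*z),1-2*(y*y+z*z)))
    return o["eef_pos"],yaw,o
def delta(tx,ty,tz,ref):
    "shift in tool axes (tool x at yaw, y = right-hand, z down) to put TCP at target; ref = yaw deg"
    p,yaw,o=tool();a=np.radians(yaw);d=np.array([tx,ty,tz])-p
    return np.round([d[0]*np.cos(a)+d[1]*np.sin(a),d[0]*np.sin(a)-d[1]*np.cos(a),-d[2]],4),round(ref-yaw,1)
def tubes(c="top",p=None,d=None,m=None):
    if p is None:p,d,m=look(c)
    hsv=cv2.cvtColor(p,cv2.COLOR_BGR2HSV)
    out=[]
    for r in bot.trace("tube1",c):
        k=r["mask"];v,u=np.nonzero(k)
        if len(u)<20:continue
        P=plane(m,np.c_[u,v],0.007)[:,:2]
        cc=P.mean(0);w,V=np.linalg.eigh(np.cov((P-cc).T));ax=V[:,1];t=(P-cc)@ax
        cap=(hsv[v,u,0]>120)&(hsv[v,u,0]<165)&(hsv[v,u,1]>70)
        if cap.sum()>3 and t[cap].mean()<0:ax=-ax
        out.append((round(r["score"],2),np.round(r["at"]),"mid",np.round((P.max(0)+P.min(0))/2,4),"ang",round(np.degrees(np.arctan2(ax[1],ax[0])),1),"len",round(float(np.ptp(t)),3),"cap",int(cap.sum()),"n",len(u)))
    return out
E
python3 - <<'E'
from h import *
p,d,m=look("top")
for t in tubes("top",p,d,m):print(*t)
uv,X=cloud(d,m)
def sel(u0,u1,v0,v1,z0,z1):
    k=(uv[:,0]>u0)&(uv[:,0]<u1)&(uv[:,1]>v0)&(uv[:,1]<v1)&(X[:,2]>z0)&(X[:,2]<z1);return X[k]
print("table z",np.percentile(X[(uv[:,1]>290)&(uv[:,0]>220)&(uv[:,0]<400)][:,2],[5,50,95]))
for n,a in dict(cover=(125,205,195,300,.022,.048),handle=(140,185,220,270,.052,.08),base=(258,320,180,270,.025,.045),clips=(240,340,180,270,.085,.12)).items():
    P=sel(*a);print(n,len(P),rect(P),np.round(np.median(P,0),4))
tc=bot.trace("cover","top")[0]["mask"];v,u=np.nonzero(tc);print("cover mask z=.035",rect(plane(m,np.c_[u,v],.035)))
E
```

```text
0.67 [366. 267.] mid [ 0.4391 -0.2593] ang 19.4 len 0.09 cap 39 n 212
0.54 [421. 268.] mid [ 0.4382 -0.3943] ang -152.3 len 0.09 cap 0 n 207
0.49 [398. 216.] mid [ 0.5677 -0.3437] ang 19.7 len 0.088 cap 40 n 187
table z [-0.83397366 -0.4597779   0.00452378]
cover 1519 (array([486.5, 253.9]), array([193.8, 138.6]), 14.1) [0.4868 0.2497 0.0333]
handle 172 (array([486.5, 253. ]), array([88.7, 10.8]), 14.0) [0.4856 0.2522 0.0672]
base 925 (array([540. , -61.2]), array([154.6, 194.4]), 89.7) [ 0.5477 -0.0694  0.0366]
clips 484 (array([539.6, -60.4]), array([211.6, 145.6]), 89.7) [ 0.4917 -0.1396  0.0963]
cover mask z=.035 (array([486.4, 251.1]), array([197.9, 142.8]), 14.1)
```

```bash
python3 -m pendant '[[0.05,0,0,0,-7],[0.05,0,0,0,-7],[0.05,0,0,0,-1.3]]'; python3 -c "
from h import *
print(tool()[:2])"
```

```text
t: 1.3
eef_pos: [0.1779, -0.6511, 0.4047]
tool_rot: [0.0, 0.964, 0.266, 0.0]
contact_force: [-0.8, 1.0, 0.1]
gripper_width: 0.604
grasp_force: 0.0
(array([ 0.17790788, -0.65114936,  0.40471542]), np.float64(30.855912937237896))
```

```bash
python3 -m pendant '[[0.04,0,0,0,6],[0.04,0,0,0,5.4]]' >/dev/null; python3 -m pendant '[[0.04,0.0314,-0.0235,0,0],[0.04,0.0314,-0.0235,0,0],[0.04,0.0314,-0.0235,0,0],[0.04,0.0314,-0.0235,0,0],[0.04,0.0314,-0.0235,0,0],[0.04,0.0314,-0.0235,0,0],[0.04,0.0314,-0.0235,0,0],[0.04,0.0314,-0.0235,0,0],[0.04,0.0314,-0.0235,0,0],[0.04,0.0314,-0.0235,0,0],[0.04,0.0314,-0.0235,0,0],[0.04,0.0314,-0.0235,0,0]]'
python3 - <<'E'
from h import *
p,d,m=look("wrist","w1")
for t in tubes("wrist",p,d,m):print(*t)
print(delta(.4391,-.2593,.26,19.5),tool()[:2])
E
```

```text
t: 2.47
eef_pos: [0.4418, -0.2593, 0.4051]
tool_rot: [0.0, 0.986, 0.165, 0.0]
contact_force: [0.8, -0.4, -1.0]
gripper_width: 0.467
grasp_force: 0.0
0.73 [387.  99.] mid [ 0.5663 -0.3431] ang 18.5 len 0.09 cap 268 n 1116
0.73 [382. 218.] mid [ 0.437  -0.3925] ang 28.3 len 0.093 cap 17 n 808
0.65 [280. 175.] mid [ 0.4388 -0.2577] ang 19.3 len 0.09 cap 221 n 791
(array([-0.007 ,  0.0024,  0.1453]), np.float64(-0.1)) (array([ 0.44490042, -0.2547301 ,  0.40527513]), np.float64(19.632242213985588))
```

View pics/w1.png

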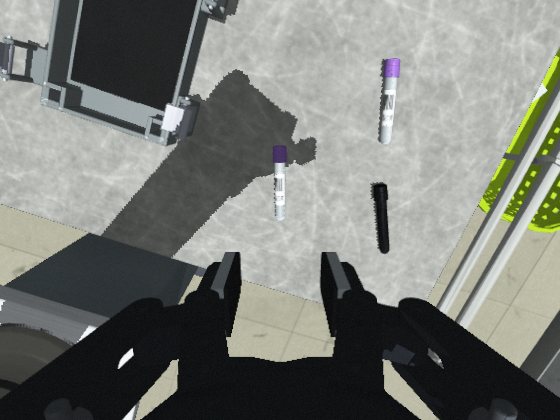

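```bash
python3 -m pendant '[[0.04,-0.0069,0.0011,0.03,0],[0.04,0,0,0.035,0],[0.04,0,0,0.035,0],[0.04,0,0,0.035,0],[0.04,0,0,0.035,0],[0.04,0,0,0.02,0],[0.04,0,0,0.02,0],[0.04,0,0,0.01,0],[0.04,0,0,0.006,0],[0.04,0,0,0.004,0],[0.04,0,0,0,0],[0.04,0,0,0,0]]' 30; python3 -m pendant '[[0.0,0,0,0,0],[0.0,0,0,0,0],[0.0,0,0,0,0],[0.0,0,0,0,0],[0.0,0,0,0,0],[0.0,0,0,0,0]]' 35
```

```text
t: 3.57
eef_pos: [0.4354, -0.2646, 0.1755]
tool_rot: [0.0, 0.986, 0.166, 0.001]
contact_force: [-0.5, -0.1, -0.6]
gripper_width: 0.466
grasp_force: 0.0
t: 4.07
eef_pos: [0.4354, -0.2645, 0.1755]
tool_rot: [0.0, 0.986, 0.166, 0.001]
contact_force: [-0.5, 0.4, 6.4]
gripper_width: 0.134
grasp_force: 35.1
```

```bash
python3 -m pendant '[[0.0,0,0,-0.015,0],[0.0,0,0,-0.025,0],[0.0,0,0,-0.03,6.5],[0.0,0,0,-0.03,6.5],[0.0,0,0,-0.03,6.6],[0,0,0,-0.02,0],[0,0,0,0,0]]'; python3 -m pendant '[[0.0,0.0166,-0.037,0,0],[0.0,0.0166,-0.037,0,0],[0.0,0.0166,-0.037,0,0],[0.0,0.0166,-0.037,0,0],[0.0,0.0166,-0.037,0,0],[0.0,0.0166,-0.0385,0,0],[0,0,0,0,0],[0,0,0,0,0],[0,0,0,0,0]]'
python3 - <<'E'
from h import *
print(delta(.535,-.041,.182,0),tool()[:2])
p,d,m=look("top")
for t in tubes("top",p,d,m):print(*t)
E
```

```text
t: 4.65
eef_pos: [0.4363, -0.2648, 0.3292]
tool_rot: [0.002, 1.0, -0.004, 0.004]
contact_force: [1.0, -0.6, -0.2]
gripper_width: 0.13
grasp_force: 34.4
t: 5.4
eef_pos: [0.5357, -0.0419, 0.3239]
tool_rot: [0.0, 1.0, -0.003, -0.001]
contact_force: [-0.9, 0.1, -0.3]
gripper_width: 0.129
grasp_force: 34.4
(array([-0.0007, -0.0009,  0.1419]), np.float64(0.4)) (array([ 0.53573295, -0.04192445,  0.32394399]), np.float64(-0.3703873155947082))
0.63 [274. 132.] mid [ 0.8018 -0.0195] ang 106.3 len 0.101 cap 0 n 1014
0.55 [419. 266.] mid [ 0.437  -0.3942] ang -151.8 len 0.09 cap 0 n 201
0.52 [397. 217.] mid [ 0.5665 -0.3437] ang 19.2 len 0.089 cap 40 n 194
0.39 [246. 247.] mid [0.4878 0.0509] ang -178.3 len 0.023 cap 0 n 34
```

```bash
python3 -m pendant '[[0.0,0,0,0.03,0],[0.0,0,0,0.03,0],[0.0,0,0,0.03,0],[0.0,0,0,0.02,0],[0.0,0,0,0.015,0],[0.0,0,0,0.01,0],[0.0,0,0,0.005,0],[0,0,0,0.001,0],[0,0,0,0,0],[0,0,0,0,0]]';python3 -m pendant '[[0.03,0,0,0,0],[0.03,0,0,0,0],[0.03,0,0,0,0],[0.03,0,0,0,0],[0.03,0,0,-0.02,0],[0.03,0,0,-0.03,0],[0.03,0,0,-0.03,0],[0.03,0,0,-0.03,0],[0.03,0,0,-0.03,0],[0.03,0,0,-0.03,0],[0.03,0,0,0,0]]'
python3 - <<'E'
from h import *
p,d,m=look("wrist")
for t in tubes("wrist",p,d,m):print(*t)
p,d,m=look("top")
for t in tubes("top",p,d,m):print(*t)
print(tool()[:2])
E
```

```text
t: 6.33
eef_pos: [0.5366, -0.042, 0.1846]
tool_rot: [0.0, 1.0, -0.004, 0.001]
contact_force: [0.3, 0.4, 0.2]
gripper_width: 0.127
grasp_force: 34.4
t: 7.25
eef_pos: [0.5379, -0.0416, 0.3598]
tool_rot: [0.0, 1.0, -0.004, 0.005]
contact_force: [1.0, -0.1, -0.3]
gripper_width: 0.355
grasp_force: 0.0
0.87 [282. 185.] mid [ 0.5383 -0.0415] ang -0.3 len 0.093 cap 314 n 1101
0.6 [426. 136.] mid [ 0.594  -0.1887] ang 84.6 len 0.059 cap 0 n 1882
0.57 [556. 142.] mid [ 0.5743 -0.3315] ang 16.6 len 0.07 cap 129 n 258
0.56 [398. 221.] mid [ 0.5651 -0.345 ] ang 18.3 len 0.08 cap 14 n 98
0.49 [420. 266.] mid [ 0.4382 -0.393 ] ang -151.8 len 0.09 cap 0 n 207
(array([ 0.53557366, -0.04175745,  0.3527829 ]), np.float64(-0.41066601496463806))
```

```bash
python3 -m pendant '[[0.04,0.004,0.0377,0,0],[0.04,0.004,0.0377,0,0],[0.04,0.004,0.0377,0,0],[0.04,0.004,0.0377,0,0],[0.04,0.004,0.0377,0,0],[0.04,0.004,0.0377,0,0],[0.04,0.004,0.0377,0,0],[0.04,0.003,0.0377,0,0],[0.04,0,0,0,-6.6],[0.04,0,0,0,-6.6],[0.04,0,0,0,-6.6],[0.04,0,0,0,0]]';python3 -m pendant '[[0.04,0,0,0,0],[0.04,0,0,0,0]]' >/dev/null
python3 - <<'E'
from h import *
p,d,m=look("wrist")
T=tubes("wrist",p,d,m)
for t in T:print(*t)
t=[t for t in T if t[8]*0==0] if 0 else T
b=min(T,key=lambda t:np.hypot(*(t[3]-[.566,-.344])))
print(delta(*b[3],.175,b[5]),tool()[:2])
E
```

```text
t: 8.45
eef_pos: [0.5644, -0.3437, 0.3513]
tool_rot: [-0.001, 0.985, 0.17, -0.001]
contact_force: [-0.4, 0.5, 0.4]
gripper_width: 0.469
grasp_force: 0.0
0.95 [282. 185.] mid [ 0.5664 -0.3433] ang 19.3 len 0.09 cap 310 n 1142
0.77 [285. 298.] mid [ 0.4373 -0.3932] ang 28.6 len 0.094 cap 12 n 846
0.56 [43. 87.] mid [ 0.5868 -0.0937] ang 110.6 len 0.051 cap 0 n 1593
(array([0.0014, 0.0005, 0.1782]), np.float64(0.0)) (array([ 0.56492335, -0.34328806,  0.35322477]), np.float64(19.287487789497305))
```

```bash
python3 -m pendant '[[0.04,0.001,0.0005,0.035,0],[0.04,0,0,0.035,0],[0.04,0,0,0.035,0],[0.04,0,0,0.03,0],[0.04,0,0,0.02,0],[0.04,0,0,0.012,0],[0.04,0,0,0.007,0],[0.04,0,0,0.0035,0],[0.04,0,0,0,0],[0.04,0,0,0,0]]'; python3 -m pendant '[[0.0,0,0,0,0],[0.0,0,0,0,0],[0.0,0,0,0,0],[0.0,0,0,0,0],[0.0,0,0,0,0],[0.0,0,0,0,0]]' 35; python3 -m pendant '[[0.0,0,0,-0.015,0],[0.0,0,0,-0.025,0],[0.0,0,0,-0.03,6.5],[0.0,0,0,-0.03,6.5],[0.0,0,0,-0.03,6.3],[0,0,0,-0.02,0],[0,0,0,0,0],[0,0,0,0,0],[0,0,0,0,0]]'; python3 -c "
from h import *
print(delta(.534,-.081,.183,0),tool()[:2])"
```

```text
t: 9.55
eef_pos: [0.5667, -0.344, 0.1775]
tool_rot: [0.001, 0.986, 0.168, 0.001]
contact_force: [-0.7, 0.1, -0.4]
gripper_width: 0.465
grasp_force: 0.0
t: 10.05
eef_pos: [0.5665, -0.344, 0.1774]
tool_rot: [0.001, 0.986, 0.168, 0.001]
contact_force: [-1.1, 0.6, 6.6]
gripper_width: 0.128
grasp_force: 35.1
t: 10.8
eef_pos: [0.5656, -0.3434, 0.3259]
tool_rot: [-0.0, 1.0, 0.001, -0.0]
contact_force: [0.8, -0.6, -0.1]
gripper_width: 0.125
grasp_force: 34.4
(array([-0.0311, -0.2625,  0.1429]), np.float64(-0.1)) (array([ 0.56559243, -0.34341348,  0.32588179]), np.float64(0.1091269677528479))
```

```bash
python3 -m pendant '[[0.0,-0.0038,-0.0375,0,0],[0.0,-0.0038,-0.0375,0,0],[0.0,-0.0038,-0.0375,0,0],[0.0,-0.0038,-0.0375,0,0],[0.0,-0.0038,-0.0375,0,0],[0.0,-0.0038,-0.0375,0,0],[0.0,-0.0038,-0.0375,0,0],[0,0,0,0,0],[0,0,0,0,0],[0,0,0,0,0]]';python3 -m pendant '[[0.0,0,0,0.03,0],[0.0,0,0,0.03,0],[0.0,0,0,0.03,0],[0.0,0,0,0.02,0],[0.0,0,0,0.015,0],[0.0,0,0,0.01,0],[0.0,0,0,0.004,0],[0,0,0,0.001,0],[0,0,0,0,0],[0,0,0,0,0]]';python3 -m pendant '[[0.03,0,0,0,0],[0.03,0,0,0,0],[0.03,0,0,0,0],[0.03,0,0,0,0],[0.03,0,0,-0.02,0],[0.03,0,0,-0.03,0],[0.03,0,0,-0.03,0],[0.03,0,0,-0.03,0],[0.03,0,0,-0.03,0],[0.03,0,0,-0.04,0],[0.03,0,0,-0.04,0],[0.03,0,0,0,0]]';python3 -m pendant '[[0.03,0,0,0,0],[0.03,0,0,0,0],[0.03,0,0,0,0]]'>/dev/null
python3 - <<'E'
from h import *
p,d,m=look("wrist","w2")
for t in tubes("wrist",p,d,m):print(*t)
uv,X=cloud(d,m)
k=(abs(X[:,2]-.036)<.004)&(abs(X[:,0]-.54)<.12)&(abs(X[:,1]+.061)<.073)
print(k.sum(),rect(X[k]),np.median(X[k][:,2]))
p,d,m=look("top")
uv,X=cloud(d,m)
k=(X[:,2]>.022)&(X[:,2]<.048)&(X[:,1]>.1)&(X[:,1]<.4)&(X[:,0]<.64)
print("cover",rect(X[k]))
print(tool()[:2])
E
```

```text
t: 11.63
eef_pos: [0.5387, -0.0817, 0.3252]
tool_rot: [0.0, 1.0, 0.001, -0.001]
contact_force: [-0.8, -1.9, -0.0]
gripper_width: 0.128
grasp_force: 34.4
t: 12.47
eef_pos: [0.5395, -0.0816, 0.1871]
tool_rot: [0.0, 1.0, 0.001, 0.001]
contact_force: [0.5, -0.1, -0.0]
gripper_width: 0.125
grasp_force: 34.4
t: 13.47
eef_pos: [0.5411, -0.0812, 0.4145]
tool_rot: [0.001, 1.0, 0.001, 0.007]
contact_force: [1.6, -0.5, 0.3]
gripper_width: 0.35
grasp_force: 0.0
0.97 [281. 175.] mid [ 0.5374 -0.0814] ang -0.5 len 0.092 cap 253 n 876
0.77 [520. 255.] mid [ 0.4371 -0.3928] ang 28.0 len 0.095 cap 20 n 686
3810 (array([539.3, -61. ]), array([145.9, 193.5]), 90.0) 0.034926081379234655
cover (array([487.2, 253.4]), array([194.4, 138.3]), 13.7)
(array([ 0.53872973, -0.08121287,  0.40477548]), np.float64(0.0909241856855848))
```

View pics/w2.png

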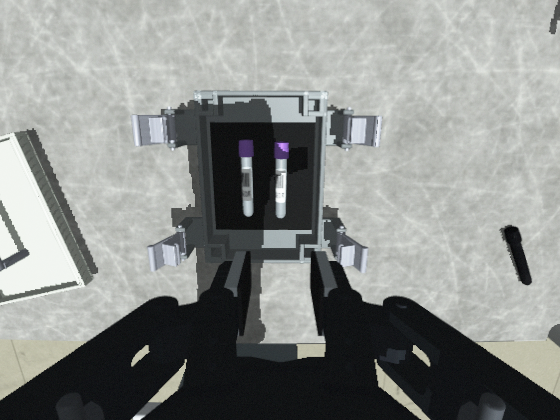

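Both purple-capped tubes lie flat in the tray at (246,178) and (281,178). The black one at (516,255) is untouched. Now to the lid.

```bash
python3 -m pendant '[[0.05,-0.0057,-0.0372,0,0],[0.05,-0.0057,-0.0372,0,0],[0.05,-0.0057,-0.0372,0,0],[0.05,-0.0057,-0.0372,0,0],[0.05,-0.0057,-0.0372,0,0],[0.05,-0.0057,-0.0372,0,0],[0.05,-0.0057,-0.0372,0,0],[0.05,-0.0057,-0.0372,0,0],[0.05,-0.0057,-0.0372,0,0],[0.05,0,0,0,-6.9],[0.05,0,0,0,-6.9],[0.05,0,0,0,0]]'>/dev/null;python3 -m pendant '[[0.05,0,0,0,0],[0.05,0,0,0,0],[0.05,0,0,0,0]]' 100
python3 - <<'E'
from h import *
p,d,m=look("wrist")
uv,X=cloud(d,m)
c=(X[:,1]>.1)&(X[:,1]<.42)&(X[:,0]<.66)&(X[:,0]>.3)
r=c&(X[:,2]>.028)&(X[:,2]<.042);print("rim",r.sum(),rect(X[r]))
h=c&(X[:,2]>.055)&(X[:,2]<.08);print("handle",h.sum(),rect(X[h]),np.median(X[h][:,2]))
C,s,a=rect(X[h])
print(delta(C[0]/1000,C[1]/1000,.214,14),tool()[:2])
E
```

```text
t: 15.12
eef_pos: [0.4875, 0.2529, 0.406]
tool_rot: [0.0, 0.993, 0.119, -0.0]
contact_force: [-0.1, -0.7, -0.4]
gripper_width: 0.584
grasp_force: 0.0
rim 4188 (array([528.7, 264.2]), array([281.8, 138.6]), 14.0)
handle 876 (array([549.3, 284.4]), array([226.2,  26.7]), 26.2) 0.06508717841524453
(array([ 0.0675, -0.0159,  0.1921]), np.float64(0.3)) (array([0.48745021, 0.25293837, 0.40606358]), np.float64(13.719757216509661))
```

Run:
```python
from h import *
p,d,m=look("wrist")
uv,X=cloud(d,m)
a=np.radians(14);L=(X[:,:2]-[.487,.2535])@np.array([[np.cos(a),-np.sin(a)],[np.sin(a),np.cos(a)]])
for z0,z1,lx,ly in((.028,.042,.105,.078),(.055,.08,.055,.02)):
    k=(abs(L[:,0])<lx)&(abs(L[:,1])<ly)&(X[:,2]>z0)&(X[:,2]<z1);print(k.sum(),rect(X[k]),np.median(X[k][:,2]))
```

```text
3912 (array([486. , 253.6]), array([193.3, 138.7]), 14.0) 0.03367339958664635
835 (array([486.9, 253.6]), array([89.1,  9.6]), 13.8) 0.0652348665571507
```

```bash
python3 -m pendant '[[0.05,0,-0.0005,0.035,0],[0.05,0,0,0.035,0],[0.05,0,0,0.035,0],[0.05,0,0,0.03,0],[0.05,0,0,0.025,0],[0.05,0,0,0.015,0],[0.05,0,0,0.01,0],[0.05,0,0,0.007,0],[0.05,0,0,0,0],[0.05,0,0,0,0],[0.05,0,0,0,0]]'; python3 -m pendant '[[0.0,0,0,0,0],[0.0,0,0,0,0],[0.0,0,0,0,0],[0.0,0,0,0,0],[0.0,0,0,0,0],[0.0,0,0,0,0],[0.0,0,0,0,0]]' 110; python3 -m pendant '[[0.0,0,0,-0.01,0],[0.0,0,0,-0.02,0],[0.0,0,0,-0.03,7],[0.0,0,0,-0.03,6.8],[0.0,0,0,-0.03,0],[0,0,0,-0.02,0],[0,0,0,0,0],[0,0,0,0,0],[0,0,0,0,0],[0,0,0,0,0]]'
python3 - <<'E'
from h import *
p,d,m=look("top")
uv,X=cloud(d,m);P,yaw,o=tool();print(P,yaw)
k=(abs(X[:,0]-P[0])<.11)&(abs(X[:,1]-P[1])<.1)&(X[:,2]>P[2]-.216+.14-.13)&(X[:,2]<P[2]-.216+.05)
print(k.sum(),rect(X[k]),np.percentile(X[k][:,2],[5,25,50,75,95]))
print(delta(.5395,-.061,.38,0))
E
```

```text
t: 16.13
eef_pos: [0.4876, 0.2543, 0.2153]
tool_rot: [-0.0, 0.993, 0.121, 0.001]
contact_force: [0.1, -0.3, 1.2]
gripper_width: 0.589
grasp_force: 0.0
t: 16.72
eef_pos: [0.4873, 0.2544, 0.2149]
tool_rot: [-0.0, 0.993, 0.121, 0.0]
contact_force: [-1.7, -0.5, 6.8]
gripper_width: 0.092
grasp_force: 107.6
t: 17.55
eef_pos: [0.4865, 0.2534, 0.3524]
tool_rot: [0.001, 1.0, 0.001, -0.002]
contact_force: [0.4, -0.1, -2.8]
gripper_width: 0.096
grasp_force: 107.7
[0.48662216 0.25350183 0.35241721] 0.0878141891838195
4505 (array([484.4, 254.1]), array([193.5, 139.5]), 0.1) [0.15534675 0.15698703 0.1582712  0.16061308 0.1743324 ]
(array([ 0.0524,  0.3146, -0.0276]), np.float64(-0.1))
```

```bash
python3 -m pendant '[[0.0,0.0060,0.035,0,0],[0.0,0.0060,0.035,0,0],[0.0,0.0060,0.035,0,0],[0.0,0.0060,0.035,0,0],[0.0,0.0060,0.035,0,0],[0.0,0.0060,0.035,0,0],[0.0,0.0060,0.035,0,0],[0.0,0.0060,0.035,0,0],[0.0,0.0060,0.035,0,0],[0,0,0,0,0],[0,0,0,0,0],[0,0,0,0,0]]'; python3 -m pendant '[[0.0,0,0,0,0],[0.0,0,0,0,0]]'>/dev/null
python3 - <<'E'
from h import *
p,d,m=look("top","t3")
uv,X=cloud(d,m);P,yaw,o=tool();print(P,yaw)
k=(abs(X[:,0]-P[0])<.11)&(abs(X[:,1]-P[1])<.1)&(X[:,2]>.14)&(X[:,2]<.19)
print(k.sum(),rect(X[k]),np.percentile(X[k][:,2],[5,25,50,75,95]))
# base walls from the initial top depth, away from brackets
d0=np.load("top_d.npy");uv0,Y=cloud(d0,m)
b=(abs(Y[:,2]-.036)<.006)&(abs(Y[:,0]-.54)<.12)&(abs(Y[:,1]+.061)<.085)
lo=b&(abs(Y[:,0]-.54)<.03);y=Y[lo][:,1];print("y edges",y.min(),y.max(),"x",Y[b&(abs(Y[:,1]+.061)<.05)][:,0].min(),Y[b&(abs(Y[:,1]+.061)<.05)][:,0].max())
for c in("top",):
  for n in("base","cover"):print(n,[(np.round(r["at"],1).tolist(),round(r["score"],2)) for r in bot.pinpoint(n,c)][:2])
q,e,w=look("wrist","w3")
E
```

```text
t: 18.6
eef_pos: [0.5413, -0.0607, 0.3531]
tool_rot: [-0.0, 1.0, 0.001, -0.001]
contact_force: [0.3, 1.5, -1.6]
gripper_width: 0.089
grasp_force: 107.9
[ 0.54153043 -0.05954703  0.35395199] 0.22525825925838394
49 (array([494.6,   8. ]), array([103.6,   1. ]), 0.9) [0.17130855 0.17360676 0.17472721 0.17563485 0.17684682]
y edges -0.12811078841423937 0.008469645579909521 x 0.44280874824770156 0.6370107462467837
base []
cover []
```

View pics/w3.png

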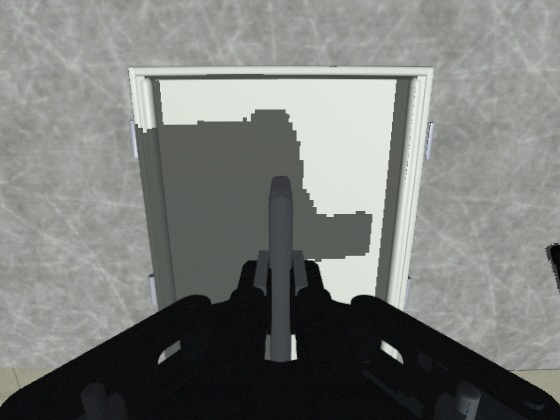

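Run:
```python
from h import *
p,d,m=look("wrist")
uv,X=cloud(d,m);P,yaw,o=tool();print(P,yaw)
L=X-P
k=(abs(L[:,0]-.05)<.06)&(abs(L[:,1])<.085)&(X[:,2]>.162)&(X[:,2]<.185)&((abs(L[:,1])>.055)|(L[:,0]>.085))
R=X[k];print(k.sum(),"z",np.median(R[:,2]))
for a,b in((.03,.05),(.05,.07),(.07,.085)):
    s=R[(R[:,0]-P[0]>a)&(R[:,0]-P[0]<b)];print("y",np.percentile(s[:,1],[1,99])*1000,np.percentile(s[:,1],[1,99]).mean()*1000)
f=R[abs(R[:,1]-P[1])<.05]
for s in(-1,1):
    g=f[(f[:,1]-P[1])*s>.02];print("far x",np.percentile(g[:,0],99)*1000)
```

```text
[ 0.54158785 -0.0604129   0.35423701] 0.13982102145665892
12218 z 0.1727770667830421
y [-127.51210802    9.26671101] -59.12269850414287
y [-127.29300789    9.49681702] -58.8980954366895
y [-127.36811006    9.44775577] -58.96017714676805
far x 636.6890497172828
far x 636.583228371531
```

```bash
python3 -m pendant '[[0.0,-0.0003,0.0016,0.02,0],[0.0,0,0,0.03,0],[0.0,0,0,0.025,0],[0.0,0,0,0.015,0],[0.0,0,0,0.01,0],[0,0,0,0.002,0],[0,0,0,0,0],[0,0,0,0,0],[0,0,0,0,0],[0,0,0,0,0]]'; python3 -m pendant '[[0.0,0,0,0.002,0],[0.0,0,0,0.002,0],[0.0,0,0,0.001,0],[0,0,0,0,0],[0,0,0,0,0],[0,0,0,0,0]]'
```

```text
t: 19.85
eef_pos: [0.5418, -0.0626, 0.2534]
tool_rot: [0.0, 1.0, 0.001, 0.001]
contact_force: [-0.8, -0.1, -2.1]
gripper_width: 0.089
grasp_force: 107.9
t: 20.35
eef_pos: [0.5412, -0.0623, 0.2471]
tool_rot: [-0.0, 1.0, 0.001, -0.0]
contact_force: [0.1, 2.8, -3.8]
gripper_width: 0.092
grasp_force: 107.8
```

```bash
python3 -m pendant '[[0.0,0,-0.0006,0.002,0],[0.0,0,0,0.002,0],[0,0,0,0,0],[0,0,0,0,0],[0,0,0,0,0]]'; python3 -m pendant '[[0.0,0,0,0.002,0],[0.0,0,0,0.002,0],[0,0,0,0.001,0],[0,0,0,0,0],[0,0,0,0,0],[0,0,0,0,0]]'
```

```text
t: 20.77
eef_pos: [0.5413, -0.0619, 0.2431]
tool_rot: [-0.0, 1.0, 0.001, -0.0]
contact_force: [-0.3, 0.1, -3.4]
gripper_width: 0.092
grasp_force: 107.9
t: 21.27
eef_pos: [0.5412, -0.0619, 0.2381]
tool_rot: [-0.0, 1.0, 0.001, -0.0]
contact_force: [0.2, 1.6, -2.5]
gripper_width: 0.094
grasp_force: 107.9
```

```bash
python3 -m pendant '[[0.0,0,0,0.001,0],[0,0,0,0.001,0],[0,0,0,0,0],[0,0,0,0,0],[0,0,0,0,0]]'; python3 -m pendant '[[0.045,0,0,0,0],[0.045,0,0,0,0],[0.045,0,0,0,0],[0.045,0,0,0,0],[0.045,0,0,0,0],[0.045,0,0,-0.02,0],[0.045,0,0,-0.03,0],[0.045,0,0,-0.04,0],[0.045,0,0,-0.04,0],[0.045,0,0,-0.02,0],[0.045,0,0,0,0],[0.045,0,0,0,0]]'
python3 - <<'E'
from h import *
q,e,w=look("wrist","w4")
uv,X=cloud(e,w)
k=(abs(X[:,0]-.56)<.095)&(abs(X[:,1]+.061)<.07)
h=X[k&(X[:,2]>.045)&(X[:,2]<.063)]
print("rim z",np.percentile(h[:,2],[5,50,95]),rect(h))
pl=X[k&(abs(X[:,1]+.061)<.055)&(X[:,2]<.05)&(X[:,2]>.03)];A=np.c_[pl[:,:2]-[.54,-.061],np.ones(len(pl))];print("plate fit slope,z",np.linalg.lstsq(A,pl[:,2],rcond=None)[0])
for n in("clip_nl","clip_nr","clip_fl","clip_fr"):
    for kk in("_end","_hinge"):print(n+kk,[(np.round(r["at"]).tolist(),round(r["score"],2)) for r in bot.pinpoint(n+kk,"wrist")][:2])
E
```

```text
t: 21.68
eef_pos: [0.5413, -0.0617, 0.2372]
tool_rot: [0.0, 1.0, 0.001, 0.0]
contact_force: [-4.1, 2.5, 8.4]
gripper_width: 0.091
grasp_force: 109.7
t: 22.68
eef_pos: [0.5416, -0.0621, 0.3875]
tool_rot: [0.0, 1.0, 0.001, 0.002]
contact_force: [-1.4, 0.1, 0.5]
gripper_width: 0.526
grasp_force: 0.0
rim z [0.05379545 0.05590883 0.05719104] (array([552. , -60.7]), array([138.6, 168.9]), 90.0)
plate fit slope,z [0.00096019 0.00111021 0.040207  ]
clip_nl_end [([169.0, 270.0], 0.88)]
clip_nl_hinge [([196.0, 251.0], 0.83), ([152.0, 140.0], 0.64)]
clip_nr_end [([386.0, 270.0], 0.92), ([282.0, 190.0], 0.58)]
clip_nr_hinge [([361.0, 254.0], 0.94)]
clip_fl_end [([154.0, 136.0], 0.84)]
clip_fl_hinge [([184.0, 134.0], 0.6), ([152.0, 134.0], 0.45)]
clip_fr_end [([402.0, 140.0], 0.68)]
clip_fr_hinge [([369.0, 137.0], 0.9)]
```

View pics/w4.png

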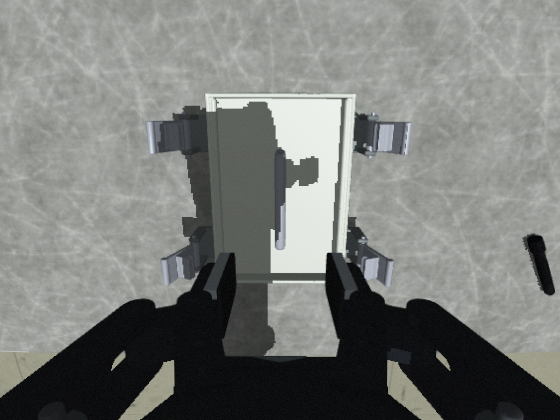

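The lid is seated: its plate top is at 40 mm and level. All four clips are open, with their ends at (169,270), (386,270), (154,136) and (402,140). I'll start with the near left clip.

```bash
python3 -m pendant '[[0,-0.0124,-0.0294,0.01,0],[0,-0.0124,-0.0294,0.01,0],[0,-0.0124,-0.0294,0.01,0],[0,-0.0124,-0.0294,0.01,0],[0,-0.0124,-0.0294,0.01,0],[0,0,0,0.03,0],[0,0,0,0.03,0],[0,0,0,0.0175,0],[0,0,0,0,0],[0,0,0,0,0],[0,0,0,0,0]]' 40; python3 -m pendant '[[0,0,0.012,0,0],[0,0,0.012,0,0],[0,0,0.012,0,0],[0,0,0.012,0,0],[0,0,0.012,0,0],[0,0,0.012,0,0],[0,0,0.012,0,0],[0,0,0.012,0,0],[0,0,0,0,0],[0,0,0,0,0],[0,0,0,0,0]]'
```

```text
t: 24.05
eef_pos: [0.4797, 0.0851, 0.2597]
tool_rot: [-0.0, 1.0, 0.001, 0.001]
contact_force: [-0.3, -0.1, -0.3]
gripper_width: -0.002
grasp_force: 0.0
t: 24.97
eef_pos: [0.4798, -0.0106, 0.2597]
tool_rot: [-0.0, 1.0, 0.001, 0.001]
contact_force: [1.2, -0.7, 0.2]
gripper_width: -0.001
grasp_force: 0.5
```

Press down in small steps.

```bash
python3 -m pendant '[[0,0,0,0.005,0],[0,0,0,0.005,0],[0,0,0,0.003,0],[0,0,0,0,0],[0,0,0,0,0]]'; for i in 1 2; do python3 -m pendant '[[0,0,0,0.002,0],[0,0,0,0.001,0],[0,0,0,0,0],[0,0,0,0,0]]' | grep -E 'eef|contact'; done
python3 - <<'E'
from h import *
p,d,m=look("wrist","w5")
p,d,m=look("side")
cv2.imwrite("pics/s5.png",cv2.resize(p[150:290,220:400],None,fx=4,fy=4,interpolation=cv2.INTER_CUBIC))
E
```

```text
t: 25.38
eef_pos: [0.4789, -0.0104, 0.2452]
tool_rot: [-0.0, 1.0, 0.001, -0.001]
contact_force: [-0.2, 0.3, -0.2]
gripper_width: -0.001
grasp_force: 0.0
eef_pos: [0.4791, -0.0109, 0.2426]
contact_force: [-0.5, -0.5, -0.2]
eef_pos: [0.4792, -0.011, 0.2396]
contact_force: [-0.4, 0.7, 0.0]
```

View pics/s5.png

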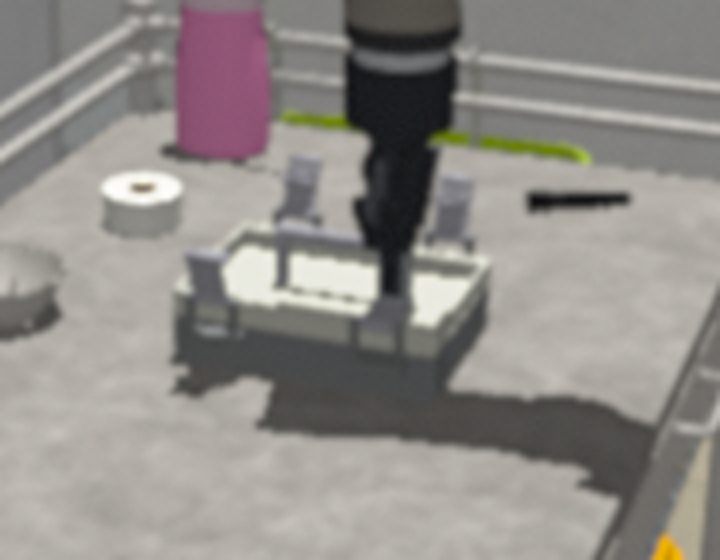

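```bash
for i in 1; do python3 -m pendant '[[0,0,0,0.001,0],[0,0,0,0.001,0],[0,0,0,0,0],[0,0,0,0,0]]' | grep -E 'eef|contact';python3 -m pendant '[[0,0,0,0.001,0],[0,0,0,0,0],[0,0,0,0,0]]' | grep -E 'eef|contact';python3 -m pendant '[[0,0,0,0.001,0],[0,0,0,0,0],[0,0,0,0,0]]' | grep -E 'eef|contact'; done
```

```text
eef_pos: [0.4792, -0.011, 0.2376]
contact_force: [0.7, -0.0, 0.3]
eef_pos: [0.4793, -0.011, 0.2372]
contact_force: [-2.4, -0.9, 8.1]
eef_pos: [0.4794, -0.0109, 0.2369]
contact_force: [-4.8, -0.9, 17.0]
```

View pics/w5.png

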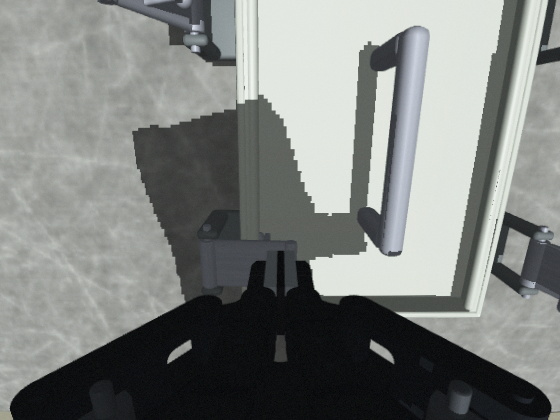

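Contact came at tip height 64 mm with 17 N, which matches the closed top face. Next is the diagonal clip, far right.

```bash
python3 -m pendant '[[0,0,0,-0.03,0],[0,0,0,-0.035,0],[0,0,0,-0.03,0],[0,0.02,0.0327,0,0],[0,0.02,0.0327,0,0],[0,0.02,0.0327,0,0],[0,0.02,0.0327,0,0],[0,0.02,0.0327,0,0],[0,0.02,0.0327,0,0],[0,0,0,0,0],[0,0,0,0,0]]'; python3 -m pendant '[[0,0,0,0.03,0],[0,0,0,0.03,0],[0,0,0,0.01,0],[0,0,0,0,0],[0,0,0,0,0]]'
python3 - <<'E'
from h import *
print(delta(.5995,-.207,.2595,0),tool()[0])
p,d,m=look("top")
uv,X=cloud(d,m)
for n,x,s in(("nl",.4795,1),("fl",.5995,1)):
    k=(abs(X[:,0]-x)<.009)&((-.061+.086*s-X[:,1])*s>-.03)&((-.061+.086*s-X[:,1])*s<.045);D=(-.061+.086*s-X[k][:,1])*s
    print(n,[(int(1e3*a),np.round(np.median(X[k][:,2][(D>a)&(D<=a+.006)])*1e3,1)) for a in np.arange(-.03,.045,.006) if ((D>a)&(D<=a+.006)).any()])
E
```

```text
t: 27.9
eef_pos: [0.5997, -0.2096, 0.33]
tool_rot: [0.0, 1.0, -0.001, -0.0]
contact_force: [1.2, 0.8, 0.3]
gripper_width: 0.001
grasp_force: 0.0
t: 28.32
eef_pos: [0.5995, -0.2062, 0.261]
tool_rot: [-0.0, 1.0, 0.001, -0.0]
contact_force: [0.1, 0.2, 0.4]
gripper_width: -0.001
grasp_force: 0.0
(array([-0.    ,  0.0008,  0.0015]), np.float64(-0.2)) [ 0.59950194 -0.20615162  0.26095087]
nl [(-30, np.float64(1.4)), (-24, np.float64(1.6)), (-18, np.float64(1.6)), (-12, np.float64(3.0)), (-6, np.float64(67.8)), (0, np.float64(65.4)), (5, np.float64(66.1)), (11, np.float64(65.3)), (17, np.float64(65.3)), (23, np.float64(64.8)), (29, np.float64(65.7)), (35, np.float64(66.5)), (41, np.float64(66.7))]
fl [(-30, np.float64(1.1)), (-24, np.float64(4.4)), (-18, np.float64(100.1)), (-12, np.float64(92.9)), (-6, np.float64(94.1)), (0, np.float64(95.0)), (5, np.float64(36.0)), (11, np.float64(36.1)), (17, np.float64(57.9)), (23, np.float64(55.6)), (29, np.float64(42.6)), (35, np.float64(42.7)), (41, np.float64(43.2))]
```

Near left is flat at about 65 mm, so it's closed. Now push and press far right.

```bash
python3 -m pendant '[[0,0,-0.012,0,0],[0,0,-0.012,0,0],[0,0,-0.012,0,0],[0,0,-0.012,0,0],[0,0,-0.012,0,0],[0,0,-0.012,0,0],[0,0,-0.012,0,0],[0,0,-0.0105,0,0],[0,0,0,0,0],[0,0,0,0,0],[0,0,0,0,0]]'; python3 -m pendant '[[0,0,0,0.005,0],[0,0,0,0.005,0],[0,0,0,0.003,0],[0,0,0,0.003,0],[0,0,0,0.003,0],[0,0,0,0.003,0],[0,0,0,0,0],[0,0,0,0,0]]'| grep -E 'eef|contact'; python3 -m pendant '[[0,0,0,0.001,0],[0,0,0,0.001,0],[0,0,0,0,0],[0,0,0,0,0]]' | grep -E 'eef|contact';python3 -m pendant '[[0,0,0,0.001,0],[0,0,0,0,0],[0,0,0,0,0]]' | grep -E 'eef|contact'
```

```text
t: 29.28
eef_pos: [0.5994, -0.113, 0.2607]
tool_rot: [0.0, 1.0, 0.001, -0.0]
contact_force: [-0.0, -1.1, -0.3]
gripper_width: 0.001
grasp_force: 0.2
eef_pos: [0.5991, -0.1129, 0.2382]
contact_force: [-0.2, -0.6, -0.4]
eef_pos: [0.5993, -0.1128, 0.2374]
contact_force: [-2.3, 0.6, 5.2]
eef_pos: [0.5994, -0.1128, 0.2372]
contact_force: [-5.1, 0.6, 12.8]
```

```bash
python3 -m pendant '[[0,0,0,0.0005,0],[0,0,0,0,0],[0,0,0,-0.03,0],[0,0,0,-0.035,0],[0,0,0,-0.03,0],[0,-0.03,0.0235,0,0],[0,-0.03,0.0235,0,0],[0,-0.03,0.0235,0,0],[0,-0.03,0.0235,0,0],[0,0,0,0,0],[0,0,0,0,0],[0,0,0,0,0]]'; python3 -m pendant '[[0,0,0,0.03,0],[0,0,0,0.03,0],[0,0,0,0.01,0],[0,0,0,0,0],[0,0,0,0,0]]'
cat > clips.py <<'E'
from h import *
print(tool()[0])
p,d,m=look("top")
uv,X=cloud(d,m)
for n,x,s in(("nl",.4795,1),("fl",.5995,1),("nr",.4795,-1),("fr",.5995,-1)):
    k=(abs(X[:,0]-x)<.009);D=(-.061+.086*s-X[k][:,1])*s
    print(n,[(int(1e3*a),np.round(np.median(X[k][:,2][(D>a)&(D<=a+.006)])*1e3,1).item()) for a in np.arange(-.018,.045,.006) if ((D>a)&(D<=a+.006)).any()])
E
python3 clips.py
```

```text
t: 31.53
eef_pos: [0.4798, -0.2066, 0.3305]
tool_rot: [-0.0, 1.0, 0.001, 0.001]
contact_force: [0.7, 0.9, -0.8]
gripper_width: -0.0
grasp_force: 0.0
t: 31.95
eef_pos: [0.4804, -0.206, 0.2603]
tool_rot: [-0.0, 1.0, 0.002, -0.0]
contact_force: [0.9, -0.5, 0.1]
gripper_width: 0.003
grasp_force: 0.0
[ 0.48035833 -0.20601125  0.26027994]
nl [(-18, 1.4), (-11, 0.5), (-5, 66.5), (0, 66.5), (6, 64.9), (12, 64.8), (18, 64.8), (24, 65.7), (30, 65.5), (36, 66.7), (41, 44.2)]
fl [(-18, 100.5), (-11, 92.7), (-5, 95.5), (0, 95.2), (6, 36.5), (12, 35.9), (18, 58.7), (24, 49.3), (30, 42.3), (36, 41.9), (41, 41.6)]
nr [(-18, 464.6), (-11, 425.6), (-5, 180.7), (0, 97.5), (6, 35.7), (12, 34.8), (18, 57.7), (24, 43.1), (30, 41.6), (36, 41.9), (41, 41.9)]
fr [(-18, 1.6), (-11, 0.5), (-5, 66.6), (0, 65.0), (6, 64.9), (12, 65.0), (18, 65.1), (24, 64.8), (30, 65.5), (36, 67.5), (41, 43.6)]
```

Near left and far right are flat. Next is near right, then over to far left.

```bash
python3 -m pendant '[[0,0,-0.012,0,0],[0,0,-0.012,0,0],[0,0,-0.012,0,0],[0,0,-0.012,0,0],[0,0,-0.012,0,0],[0,0,-0.012,0,0],[0,0,-0.012,0,0],[0,0,-0.0105,0,0],[0,0,0,0,0],[0,0,0,0,0],[0,0,0,0,0]]'| grep -E 'eef|contact'; python3 -m pendant '[[0,0,0,0.005,0],[0,0,0,0.005,0],[0,0,0,0.003,0],[0,0,0,0.003,0],[0,0,0,0.003,0],[0,0,0,0.003,0],[0,0,0,0,0],[0,0,0,0,0]]'| grep -E 'eef|contact'; python3 -m pendant '[[0,0,0,0.001,0],[0,0,0,0.001,0],[0,0,0,0,0],[0,0,0,0,0]]' | grep -E 'eef|contact';python3 -m pendant '[[0,0,0,0.001,0],[0,0,0,0,0],[0,0,0,0,0]]' | grep -E 'eef|contact'
```

```text
eef_pos: [0.4794, -0.1124, 0.2603]
contact_force: [0.0, 0.1, 0.7]
eef_pos: [0.4791, -0.1125, 0.2378]
contact_force: [0.4, -0.3, -0.3]
eef_pos: [0.4793, -0.1124, 0.2371]
contact_force: [-4.2, -0.1, 12.3]
eef_pos: [0.4793, -0.1124, 0.2368]
contact_force: [-6.5, 1.3, 21.0]
```

```bash
python3 -m pendant '[[0,0,0,-0.03,0],[0,0,0,-0.035,0],[0,0,0,-0.03,0],[0,0.02,-0.0329,0,0],[0,0.02,-0.0329,0,0],[0,0.02,-0.0329,0,0],[0,0.02,-0.0329,0,0],[0,0.02,-0.0329,0,0],[0,0.02,-0.0329,0,0],[0,0,0,0,0],[0,0,0,0,0],[0,0,0,0,0]]'| grep -E 'eef|contact'; python3 -m pendant '[[0,0,0,0.03,0],[0,0,0,0.03,0],[0,0,0,0.0095,0],[0,0,0,0,0],[0,0,0,0,0]]'| grep -E 'eef|contact'; python3 clips.py
```

```text
eef_pos: [0.5987, 0.0848, 0.3297]
contact_force: [0.7, 0.6, 0.4]
eef_pos: [0.599, 0.0843, 0.261]
contact_force: [-0.1, 0.4, 0.4]
[0.59901199 0.08429372 0.26100774]
nl [(-18, 604.3), (-11, 606.4), (-5, 607.7), (0, 608.2), (6, 607.5), (12, 605.1), (18, 599.7), (24, 591.1), (30, 581.0), (36, 67.9), (41, 44.4)]
fl [(-18, 449.7), (-11, 425.2), (-5, 180.6), (0, 96.8), (6, 37.6), (12, 36.3), (18, 58.1), (24, 54.7), (30, 42.8), (36, 42.6), (41, 42.2)]
nr [(-18, 1.9), (-11, 1.0), (-5, 67.3), (0, 66.6), (6, 65.6), (12, 64.7), (18, 64.8), (24, 65.2), (30, 66.2), (36, 66.0), (41, 64.6)]
fr [(-18, 1.4), (-11, 1.5), (-5, 66.0), (0, 65.8), (6, 65.4), (12, 65.0), (18, 65.5), (24, 65.0), (30, 65.4), (36, 66.1), (41, 42.3)]
```

```bash
python3 -m pendant '[[0,0,0.012,0,0],[0,0,0.012,0,0],[0,0,0.012,0,0],[0,0,0.012,0,0],[0,0,0.012,0,0],[0,0,0.012,0,0],[0,0,0.012,0,0],[0,0,0.0115,0,0],[0,0,0,0,0],[0,0,0,0,0],[0,0,0,0,0]]'| grep -E 'eef|contact'; python3 -m pendant '[[0,0,0,0.005,0],[0,0,0,0.005,0],[0,0,0,0.003,0],[0,0,0,0.003,0],[0,0,0,0.003,0],[0,0,0,0.003,0],[0,0,0,0,0],[0,0,0,0,0]]'| grep -E 'eef|contact'; python3 -m pendant '[[0,0,0,0.001,0],[0,0,0,0.001,0],[0,0,0,0,0],[0,0,0,0,0]]' | grep -E 'eef|contact';python3 -m pendant '[[0,0,0,0.001,0],[0,0,0,0,0],[0,0,0,0,0]]' | grep -E 'eef|contact'
```

```text
eef_pos: [0.5992, -0.0097, 0.2607]
contact_force: [-1.1, 0.1, -0.2]
eef_pos: [0.5989, -0.0097, 0.2382]
contact_force: [0.2, -0.3, 0.3]
eef_pos: [0.5992, -0.0098, 0.2374]
contact_force: [-2.5, 0.6, 6.0]
eef_pos: [0.5992, -0.0098, 0.2371]
contact_force: [-3.3, 0.4, 12.9]
```

```bash
python3 -m pendant '[[0,0,0,-0.03,0],[0,0,0,-0.035,0],[0,0,0,-0.035,0],[0,0,0,-0.035,0],[0,0,0,-0.035,0],[0,-0.02,-0.035,0,0],[0,-0.02,-0.035,0,0],[0,-0.02,-0.035,0,0],[0,-0.02,-0.035,0,0],[0,-0.02,-0.035,0,0],[0,-0.02,-0.035,0,0],[0,0,0,0,0]]'| grep -E 't:|eef|contact';python3 -m pendant '[[0,0,0,0,0],[0,0,0,0,0],[0,0,0,0,0]]' | grep contact; python3 clips.py
python3 - <<'E'
from h import *
p,d,m=look("top")
uv,X=cloud(d,m)
k=(abs(X[:,0]-.54)<.09)&(abs(X[:,1]+.061)<.045)&(X[:,2]<.05)&(X[:,2]>.03);pl=X[k]
print(np.linalg.lstsq(np.c_[pl[:,:2]-[.54,-.061],np.ones(len(pl))],pl[:,2],rcond=None)[0])
cv2.imwrite("pics/end.png",cv2.resize(p[110:320,100:480],None,fx=2.1,fy=2.1,interpolation=cv2.INTER_CUBIC))
E
```

```text
t: 38.8
eef_pos: [0.4742, 0.2074, 0.4063]
tool_rot: [-0.002, 1.0, 0.007, -0.001]
contact_force: [-0.0, 1.0, -0.3]
contact_force: [-0.4, -0.2, -0.4]
[0.47960999 0.19828124 0.40554101]
nl [(-18, 1.9), (-11, 0.6), (-5, 67.1), (0, 65.9), (6, 66.4), (12, 65.2), (18, 65.3), (24, 64.9), (30, 65.9), (36, 64.8), (41, 43.5)]
fl [(-18, 1.7), (-11, -0.2), (-5, 66.8), (0, 65.7), (6, 65.0), (12, 64.0), (18, 65.9), (24, 65.1), (30, 64.9), (36, 65.5), (41, 54.3)]
nr [(-18, 1.1), (-11, 1.3), (-5, 67.1), (0, 66.7), (6, 64.9), (12, 65.0), (18, 64.8), (24, 66.0), (30, 65.0), (36, 65.7), (41, 64.5)]
fr [(-18, 1.8), (-11, 1.4), (-5, 64.9), (0, 66.1), (6, 65.9), (12, 65.6), (18, 64.5), (24, 65.5), (30, 65.2), (36, 66.6), (41, 42.7)]
[0.00098849 0.00328125 0.04213073]
```

View pics/end.png

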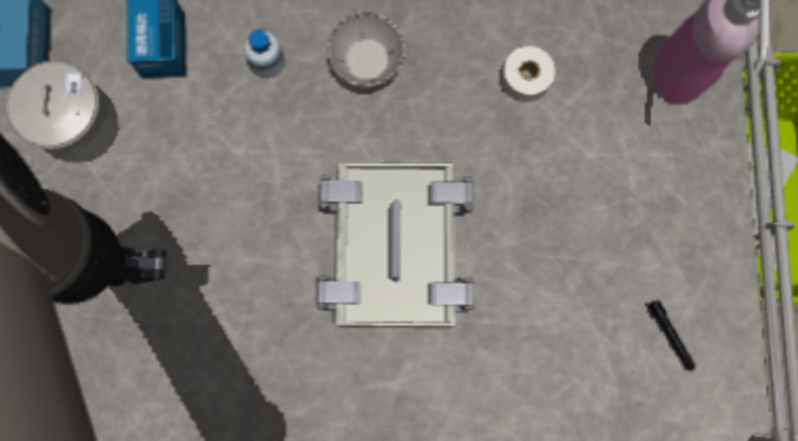

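The lid is seated at (395,245) and all four clips lie flat over its rim. The bystanders and the black look-alike haven't moved, and no loose tubes are left. Handing in.

```bash
python3 -c "
from station import bot
print(bot.hand_in())"
```

```text
the job is handed in; nothing more can be done
None
```

The job is handed in: both tubes present lie flat in the lower tray, the upper tray is seated, and the four clips are closed in the order near left, far right, near right, far left, with nothing else moved.

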